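# Load the control module and index the holder to 60 degrees

## Robot

A 6-joint arm with a two-finger parallel gripper is mounted at the origin on the work surface. World frame = base frame: x ahead of the robot, y to its left, z up, the work surface at z = 0. Lengths are in m, angles in degrees, forces in N, time in s.
With the tool pointing down it reaches from about 0.325 to 0.875 m from the base axis. Payload 4.4 kg.
Tool frame: the origin (TCP) lies midway between the tips of the shut fingers; the grasp point (between the pads) lies 19 mm behind it (ctrl.grip_point_offset is the distance from the TCP to the grasp point, in m); z points along the fingers, y is the direction in which the jaws open and shut (so a half turn about z gives the same grasp; the last joint's range is limited). The gripper opens to 85 mm and grips with 20 to 120 N. Pads are 22 mm wide; open, the fingers measure 114 mm over their backs; the gripper's body (76 mm by 85 mm) begins 54 mm behind the grasp point. The pads swing forward as they close: fully open they stand 13 mm farther back than shut.
Start: joints at [62.023, 11.837, 88.321, -0, 79.842, -8.623], TCP at [0.191, 0.543, 0.231] pointing down, gripper open.
Joint ranges: [-156.59, 156.59], [-49.26, 127.26], [12.9, 141.05], [-63.56, 243.56], [4.71, 150.69], [-161.64, 161.64]. Speed limits (degrees/s): [159.86, 159.86, 180, 180, 180, 180].

## Interface

Orientations are given as a 3x3 rotation matrix whose columns are the frame's x, y, z axes.
In Python, from plant import ctrl gives the robot as it stands.
- The arm moves only by the tool apply_moves, never from a script. Its argument "increments" is a list of rows, each a list of 3 entries, a list of its own where there are three numbers: the shift along the world's x, y, z in cm, then the turn about the world's z in degrees, then the finger opening in cm, from 0 to 8.54. A call has 1 to 10 rows; each row is the pose to reach, as a shift and turn from the pose commanded when the call began; what a row does not reach only later rows make up. A row lasts 1/12 s, in which the tool goes at most 41.7 mm and 7.16 degrees, less where a joint would pass 70% of its speed; a pose out of reach is approached as far as the arm can. A call with a gripper value outside its range is refused whole. The fingers move at their own pace and stop on an object; the grip force is fixed at half the most. Time passes only in rows, so rows that repeat a pose let the fingers close. It gives the time, the measured TCP pose, the force and the opening at its end, in the units of the state.
- ctrl.get_obs(): the state, without advancing time (a new reading comes with each control period).
- ctrl.capture(name): name is "scene" or "top"; returns a dict with "img" (384x512x3 uint8, red, green, blue), "range_z" (384x512 float32, m along the optical axis (not along the pixel's ray), 0 where there is no reading), "vfov" (degrees; the focal length in pixels is half the picture's height over the tangent of half this angle, whatever the lens; pixels are square), "cx", "cy" (the principal point, pixels), "rvec" (rotation vector, rad) and "tvec" (3), from world to camera coordinates, as OpenCV has them. Camera axes: x right, y down, z forward; pixel columns grow to the right and rows downward; lengths in m; the calibration is good to about 2 mm. A picture is of the moment at which its call begins.
- ctrl.close_job(): hands the job in, once; it reports no verdict.
The state is a dict: "t": time; "joints": joint angles; "joint_vel": joint speeds; "joint_torque": joint torques, N m; "ee_pos": TCP position; "eef_rot": TCP orientation; "contact_force": force on the tool from outside, world axes, zero at the start; "wrist_torque": the same for the moment, N m; "gripper_width": opening from 0.0 (shut) to 1.0 (fully open).
Only numpy, scipy, OpenCV 4.12 (cv2) and the standard library are available. Lean on these libraries where they do the work, as an engineer would, in place of code of your own. Each camera call takes 0.05 s, during which the arm holds its last target.

## Task

Take the control module with the plug connector out of the parts tray and lay it gently in the cradle of the indexing holder: flat on the cradle's floor between the two cheeks and the corner pins, connector pointing away from the handle. Have the holder clicked in at 60 degrees, which is the fourth click from its home stop, counter-clockwise seen from above. Leave the other things on the bench where they are.

Things in the scene. Friction and masses are not known exactly. Their poses are not given: they have to be found in the camera images.
- holder: Fixed base of the indexing holder: grey round cast foot 168 mm across, 24 mm high, origin at its underside's centre on the turning axis, z up. Its x axis is the 0-degree direction: the handle points along it when home. Black lines on top mark every 15 degrees counter-clockwise from 0, longer ones every 30. A spring plunger block (40 mm high) stands on its -y side, reaching 127 mm out.
- swivel (a joint): Angle of the turning part in rad: 0 home, growing counter-clockwise seen from above, end stop at about 2.75. A sprung detent holds it at every 15 degrees (0.262 rad); getting over one takes about 5 to 8 N at the handle, and let go between two it snaps into the nearer. It starts in some click between 105 and 150 degrees. 60 degrees (1.047) is the fourth click.
- cradle (a point): Centre of the cradle's floor, on the turning axis, 57 mm above the foot's underside; turns with the swivel. Its x axis points to the handle along the cradle, y across it. Floor plate 74 x 52 mm, 10 mm above the 122 mm round table. The module goes in with its own x opposite to this x, origin to origin: 2 mm to spare at each side, 3 mm at each end. Turning about z is the only motion.
- handle (a point): Top of the bare steel upright round handle, 16 mm thick and 50 mm tall, standing 95 mm from the turning axis on a 10 mm steel arm (the arm's top is 40 mm below this point). Fixed to the turning part and turns with it: pinch or push it from above along its circle.
- tray: Fixed grey parts tray 250 x 80 x 42 mm, open at the top, walls and floor 4 mm; origin under its centre, x along its length. Two modules lie crosswise in it about 96 mm apart, their ends within about 5 mm of the long walls, which are higher than they are; in there they can be gripped only across their 44 mm width, along the tray's x, with 48 mm free on each side.
- module: Control module to load: flat die-cast aluminium box 52 x 44 x 30 mm, about 0.2 kg, with a black plug connector 28 mm wide, 18 mm high (6 to 24 mm up) standing 12 mm out of one end: 64 mm long over all. Origin at the centre of the metal body's underside; x points out of the connector end (connector face at x = +38 mm, plain end at x = -26 mm), z up.
- connector (a point): Centre of the module's connector face, 38 mm from the module's origin along x and 15 mm up.
- blank: Other module in the tray, to be left there: plain aluminium box 56 x 44 x 20 mm without a connector, lower than the one to load. Origin under its centre.
- multimeter: Bystander: grey multimeter lying on its back, 82 x 180 x 45 mm, origin under its centre.
- pliers: Bystander: pliers lying flat, about 165 mm long and 15 mm high, along their x.
- screwdriver: Bystander: screwdriver lying on the mat along its x, 160 mm long, 30 mm high at most.
- flux_bottle: Bystander: small standing bottle, 34 mm across, 75 mm high, origin under its centre.
- solder_reel: Bystander: reel standing on its flange, 54 mm across, 36 mm high, origin under its centre.
- mat: Fixed dark bench mat 440 x 920 mm, 2 mm thick; its top is at z = 0.002. Holder, tray and most tools stand on it. The middle of it on the robot's side, between holder and tray, is free for setting things down.
- home_stop (a point): Top of the small upright steel home stop block on the foot's rim, 76 mm out, 46 mm high, just clockwise of the 0-degree line; the handle's arm comes up to it at 0 degrees.
- cheek (a point): Middle of the inner face of one of the two black cheeks along the cradle's long sides, at 15 mm over its floor. They are 36 mm long in the cradle's x, inner faces at y = +-24 mm, upright to 30 mm over the floor, with outward flared lips to 39 mm. They cover the module's long sides, so it can be lowered in only when held by its two ends, which stay open.
- pin (a point): Top of one of four steel corner pins on the cradle's floor, 6 mm thick, 7 mm high, at x = +-32, y = +-19 mm in the cradle's frame. The module's metal body lies between them; its connector reaches out between two of them, and so can 22 mm wide fingertips.
Mind the look-alikes: they are no part of the job. Leave any pink or turquoise look-alike of the module alone.

How it is judged (in metres and radians):
At the end, for the whole second after the job is handed in: The holder rests in its fourth click, 60 degrees within 4; the module lies flat on the cradle's floor (height within 3 mm, tilt under 3.4 degrees), its origin within 6 mm of the floor's centre, connector on the side away from the handle; all is at rest (value of joint swivel between 0.977 and 1.117 rad and horizontal distance between module and cradle below 0.006 m and z of module in the frame of cradle between -0.003 and 0.003 m and angle between module's own z axis and vertical below 0.06 rad and x of connector in the frame of cradle below -0.03 m and linear speed of module below 0.02 m/s and velocity of joint swivel between -0.05 and 0.05 rad/s); the robot touches nothing.
It fails at once if the module is dropped or slammed into the cradle (faster than 0.2 m/s in the last 12 mm, as when let go well above its floor) (horizontal distance between module and cradle below 0.015 m and z of module in the frame of cradle below 0.012 m and linear speed of module above 0.2 m/s).
It fails at once if the other module is moved more than 25 mm (distance of blank from where it was at the start of the episode above 0.025 m).
It fails at once if a bystander on the bench is moved more than 30 mm (distance of any of multimeter, pliers, screwdriver, flux_bottle, solder_reel from where it was at the start of the episode above 0.03 m).
It also fails if it takes over 72 s, if anything falls off the work surface, if the arm or the gripper's body presses on something with over 40 N, if the wrist force passes 120 N, or if a joint passes its speed limit or range.

## Working session

There is one attempt and no reset: what is moved stays moved. The work goes in short steps, Python scripts to look and compute and a tool call to move; the robot and the scene stay as the last step left them, time stands still between calls to the robot, and variables do not carry over. Pictures are saved under pics/ and viewed, and the job is handed in when it is done.

Besides the shell and the picture viewer there is one more tool, called after "Emit:" as name(argument=value, ...), one argument or row to a line, values as JSON. apply_moves: Moves the arm, as the interface text tells. Its arguments: {"type":"object","properties":{"increments":{"type":"array"}},"required":["increments"]}

```bash
mkdir -p pics; ls
cat > h.py <<'E'
import numpy as np, cv2
from plant import ctrl
def cap(n,save=None):
    c=ctrl.capture(n)
    if save: cv2.imwrite('pics/'+save,c['img'][:,:,::-1])
    f=192/np.tan(np.radians(c['vfov'])/2)
    c['f']=f; c['R']=cv2.Rodrigues(np.array(c['rvec'],float))[0]; c['t']=np.array(c['tvec'],float).ravel()
    return c
def cloud(c):
    v,u=np.mgrid[0:384,0:512]; z=c['range_z']
    P=np.stack([(u-c['cx'])/c['f']*z,(v-c['cy'])/c['f']*z,z],-1)
    return (P-c['t'])@c['R']
def ray(c,u,v,h):
    d=np.array([(u-c['cx'])/c['f'],(v-c['cy'])/c['f'],1])@c['R']; o=-c['t']@c['R']
    return o+d*(h-o[2])/d[2]
def proj(c,p):
    q=c['R']@np.array(p)+c['t']; return c['f']*q[:2]/q[2]+[c['cx'],c['cy']]
E
python3 - <<'E'
from h import *
for n in('scene','top'):
    c=cap(n,n+'0.png'); np.savez(n+'0.npz',**c); print(n,c['vfov'],c['cx'],c['cy'],-c['t']@c['R'],(c['range_z']>0).mean())
print(ctrl.get_obs())
E
```

```text
pics
scene 42.69045048349767 255.21341176208298 191.62198152023257 [1.36164385 0.95085036 0.85473012] 0.9794769287109375
top 46.02080532067193 254.33361578945926 190.17227038775235 [0.54038553 0.01483503 1.2082559 ] 0.99603271484375
{'t': 0.1, 'joints': array([ 6.20199155e+01,  1.18824365e+01,  8.83964006e+01, -1.00346452e-03,
        7.98422634e+01, -8.62283938e+00]), 'joint_vel': array([-0.00156321, -0.13774171, -0.13637327,  0.01325977, -0.0414484 ,
        0.059189  ]), 'joint_torque': array([-1.33430098e-03, -3.84096086e+01, -2.92547911e+01, -2.47571379e-04,
        4.87872123e-03,  2.13143785e-06]), 'ee_pos': array([0.19027673, 0.54187797, 0.23021322]), 'eef_rot': array([[-9.43471142e-01,  3.31453241e-01, -9.76402647e-04],
       [ 3.31454543e-01,  9.43469327e-01, -1.87463172e-03],
       [ 2.99853189e-04, -2.09229403e-03, -9.99997766e-01]]), 'contact_force': array([-0.67293412, -0.34147778, -0.15381644]), 'wrist_torque': array([0.04747361, 0.03642685, 0.03628208]), 'gripper_width': 1.0000319778978184}
```

View pics/scene0.png

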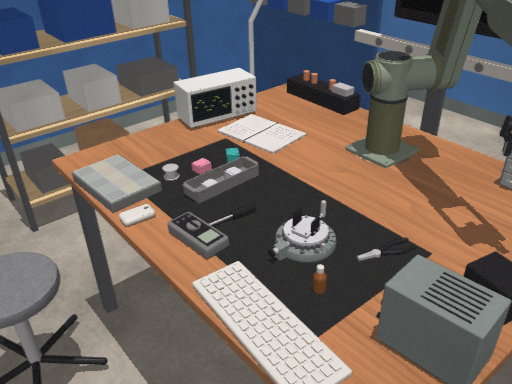

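View pics/top0.png

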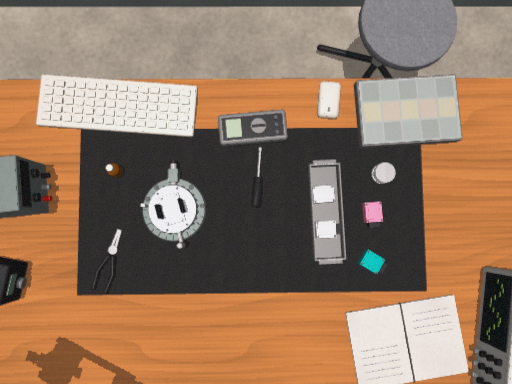

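Run:
```python
from h import *
a=dict(np.load('top0.npz')); s=dict(np.load('scene0.npz'))
i=a['img'][:,:,::-1]
A=cv2.resize(i[150:260,130:220],None,fx=5,fy=5,interpolation=cv2.INTER_CUBIC)
B=cv2.resize(i[150:260,290:400],None,fx=3.4,fy=5,interpolation=cv2.INTER_CUBIC)
B=cv2.resize(i[155:270,300:355],None,fx=5,fy=550/115,interpolation=cv2.INTER_CUBIC)
cv2.imwrite('pics/topz.png',np.hstack([A,B]))
j=s['img'][:,:,::-1]
A=cv2.resize(j[190:270,260:350],(400,400*8//9),interpolation=cv2.INTER_CUBIC)
B=cv2.resize(j[145:205,170:270],(400,240),interpolation=cv2.INTER_CUBIC)
B=cv2.copyMakeBorder(B,0,A.shape[0]-240,0,0,0)
cv2.imwrite('pics/scz.png',np.hstack([A,B]))
P=cloud(a)
for u,v in[(173,208),(326,193),(326,230),(180,240),(174,170),(250,300),(116,170),(115,235)]: print(u,v,P[v,u].round(4))
```

```text
173 208 [0.5945 0.2014 0.0536]
326 193 [ 0.6316 -0.1959  0.0222]
326 230 [ 0.5344 -0.1904  0.0401]
180 240 [0.5131 0.1843 0.0474]
174 170 [0.6935 0.2011 0.0423]
250 300 [ 3.531e-01  7.200e-03 -3.000e-04]
116 170 [0.6938 0.3484 0.0498]
115 235 [0.5272 0.3606 0.0075]
```

View pics/topz.png

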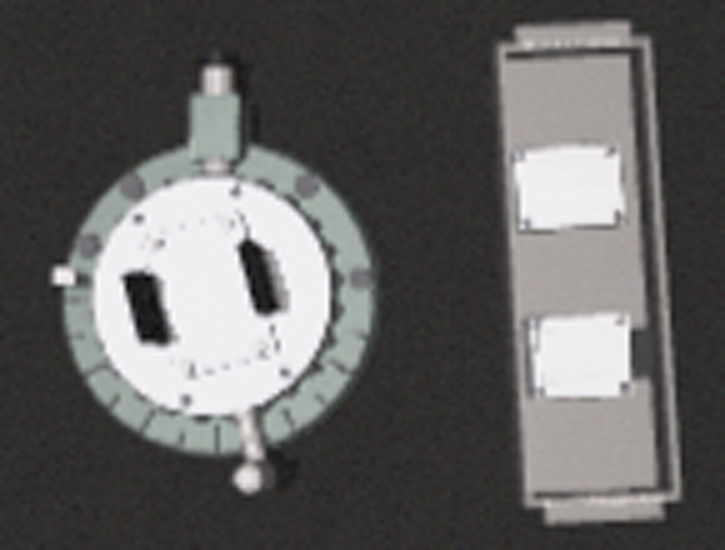

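View pics/scz.png

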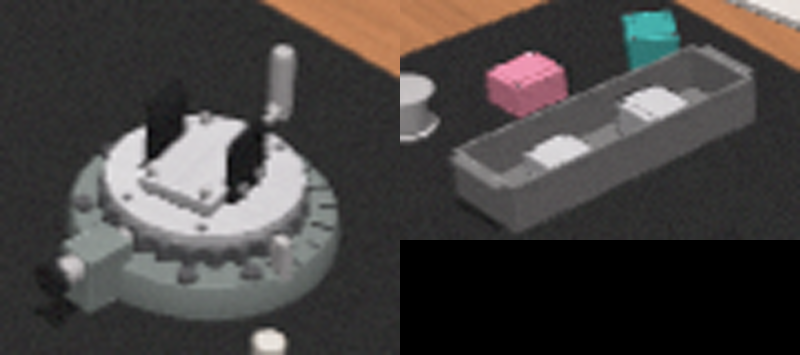

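Run:
```python
from h import *
a=dict(np.load('top0.npz')); s=dict(np.load('scene0.npz'))
I=a['img']; hsv=cv2.cvtColor(I,cv2.COLOR_RGB2HSV)
def roi(m,u0,u1,v0,v1):
    o=np.zeros_like(m,np.uint8); o[v0:v1,u0:u1]=m[v0:v1,u0:u1]; return o
# foot+table: not dark
m=roi((I.min(2)>70),130,220,150,260).astype(np.uint8)
m=cv2.morphologyEx(m,cv2.MORPH_OPEN,cv2.getStructuringElement(2,(21,21)))
c=max(cv2.findContours(m,0,1)[0],key=cv2.contourArea)
W=np.array([ray(a,*p[0],.026)[:2] for p in c])
def circ(W):
    from scipy.optimize import least_squares
    r=least_squares(lambda q:np.hypot(W[:,0]-q[0],W[:,1]-q[1])-q[2],[*W.mean(0),.08],loss='soft_l1',f_scale=.002);return r.x
print('foot',circ(W))
m=roi((I.min(2)>200),130,220,150,260).astype(np.uint8)
m=cv2.morphologyEx(m,cv2.MORPH_OPEN,cv2.getStructuringElement(2,(7,7)))
c=max(cv2.findContours(m,0,1)[0],key=cv2.contourArea)
W=np.array([ray(a,*p[0],.049)[:2] for p in c]); print('table',circ(W))
# cheeks
hull=cv2.convexHull(c)
t=np.zeros_like(m);cv2.drawContours(t,[hull],-1,1,-1)
t=cv2.erode(t,np.ones((9,9)))
d=((I.max(2)<60)&(t>0)).astype(np.uint8)
n,l,st,ce=cv2.connectedComponentsWithStats(d)
for k in range(1,n):
    if st[k,4]>25:
        vv,uu=np.nonzero(l==k); w=np.array([ray(a,x,y,.098)[:2] for x,y in zip(uu,vv)]); 
        r=cv2.fitLine((w*1000).astype(np.float32),2,0,.01,.01).ravel(); print('cheek',st[k],ce[k],w.mean(0),np.degrees(np.arctan2(r[1],r[0])))
# modules
m=roi((I.min(2)>200),300,350,155,265).astype(np.uint8)
for c in cv2.findContours(m,0,1)[0]:
    if cv2.contourArea(c)>100:
        z=.036 if c[:,0,1].mean()>210 else .026
        W=(np.array([ray(a,*p[0],z)[:2] for p in c])*1000).astype(np.float32); print('mod',cv2.minAreaRect(W), W.mean(0))
# tray top
P=cloud(a); q=P[(P[:,:,2]>.036)&(P[:,:,2]<.052)&(P[:,:,1]<-.1)&(P[:,:,1]>-.26)&(P[:,:,0]>.4)&(P[:,:,0]<.75)]
print('tray',cv2.minAreaRect((q[:,:2]*1000).astype(np.float32)))
# handle
P=cloud(s); M=(np.abs(P[...,0]-.5)<.04)&(np.abs(P[...,1]-.185)<.05)&(P[...,2]>.04)
q=P[M]; print('handle scene',len(q),q[:,2].max(),q[q[:,2]>.06].mean(0), np.argwhere(M&(P[...,2]>.06)).mean(0))
P=cloud(a); M=(np.abs(P[...,0]-.5)<.03)&(np.abs(P[...,1]-.185)<.05)&(P[...,2]>.07); print('handle top',M.sum(),P[M].mean(0) if M.sum() else 0)
```

```text
foot [0.54898436 0.20121357 0.04396133]
table [0.59221907 0.20721505 0.05200339]
cheek [178 198   7  14  53] [181.         204.86792453] [0.5999289  0.17471418] 17.094385
cheek [155 205   8  13  69] [158.66666667 210.89855072] [0.5856971  0.22915998] 17.566353
mod ((537.0202026367188, -191.28366088867188), (47.255271911621094, 41.31735610961914), 89.36637115478516) [ 537.7556  -192.90414]
mod ((629.6841430664062, -188.37908935546875), (42.68330383300781, 54.33080291748047), 4.6243109703063965) [ 629.2858  -188.82819]
tray ((582.5924682617188, -194.65733337402344), (268.51483154296875, 81.78887939453125), 2.0761590003967285)
handle scene 119 0.08955456817239503 [0.50154011 0.18291635 0.07629468] [204.89285714 323.33928571]
handle top 36 [0.50080106 0.17916995 0.08437786]
```

Run:
```python
from h import *
from scipy.optimize import least_squares
a=dict(np.load('top0.npz')); s=dict(np.load('scene0.npz'))
def circ(W,r0):
    r=least_squares(lambda q:np.hypot(W[:,0]-q[0],W[:,1]-q[1])-q[2],[.59,.2,r0],loss='soft_l1',f_scale=.001);return r.x.round(4)
I=a['img']
for th,lab,z,r0 in((60,'foot',.026,.084),(175,'table',.049,.061)):
    m=np.zeros((384,512),np.uint8); m[150:260,130:220]=I[150:260,130:220].min(2)>th
    m=cv2.morphologyEx(m,cv2.MORPH_CLOSE,cv2.getStructuringElement(2,(15,15)))
    m=cv2.morphologyEx(m,cv2.MORPH_OPEN,cv2.getStructuringElement(2,(15,15)))
    c=max(cv2.findContours(m,0,1)[0],key=cv2.contourArea)
    W=np.array([ray(a,*p[0],z)[:2] for p in c]); 
    r=circ(W,r0); print(lab,r,cv2.contourArea(c))
    cv2.drawContours(I,[c],-1,(255,0,0) if th>100 else (0,0,255),1)
    cen=r
cv2.imwrite('pics/fit.png',cv2.resize(I[150:260,130:220,::-1],None,fx=5,fy=5))
# floor plate + pins in cloud? table cloud
P=cloud(a)
M=(np.hypot(P[...,0]-.592,P[...,1]-.2)<.07)
q=P[M]; b=q[(q[:,2]>.042)&(q[:,2]<.055)]; print('cl',len(b),b[:,:2].min(0),b[:,:2].max(0), (b[:,:2].min(0)+b[:,:2].max(0))/2)
print(np.histogram(q[:,2],bins=np.arange(.01,.11,.005)))
```

```text
foot [0.5928 0.2045 0.0825] 3217.0
table [0.5931 0.2056 0.06  ] 1741.5
cl 1099 [0.52326515 0.14376916] [0.65211607 0.26407849] [0.58769061 0.20392383]
(array([  0,   3, 157, 192,  32,  66, 113, 769, 243, 381, 150,  20,   8,
         8,  12,  20,  40,  55,   3]), array([0.01 , 0.015, 0.02 , 0.025, 0.03 , 0.035, 0.04 , 0.045, 0.05 ,
       0.055, 0.06 , 0.065, 0.07 , 0.075, 0.08 , 0.085, 0.09 , 0.095,
       0.1  , 0.105]))
```

View pics/fit.png

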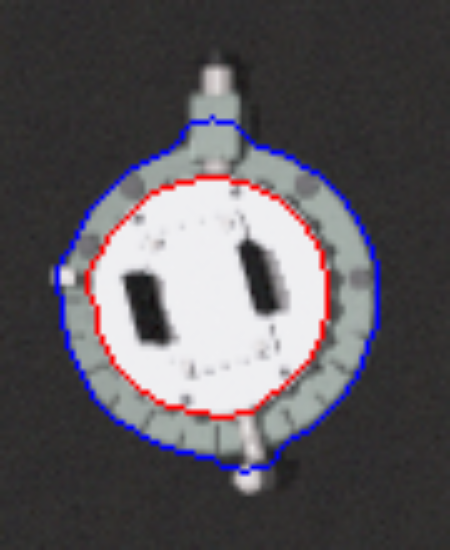

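Run:
```python
from h import *
a=dict(np.load('top0.npz')); s=dict(np.load('scene0.npz'))
C=np.array([.593,.205])
I=a['img']
for z in(.085,.09,.095):
    p=ray(a,180,245.6-.4,z)[:2]; d=p-C; print('handle',z,p,np.hypot(*d),np.degrees(np.arctan2(d[1],d[0]))%360)
for uv,z in(((173.2,165),.025),((173.0,174),.042)):
    p=ray(a,*uv,z)[:2]; d=p-C; print('plunger',p,np.hypot(*d),np.degrees(np.arctan2(d[1],d[0])))
p=ray(a,142.6,205,.048)[:2];d=p-C;print('homestop',p,np.hypot(*d),np.degrees(np.arctan2(d[1],d[0])))
# handle scene pixels
P=cloud(s); j=s['img']
print(proj(s,[.5015,.179,.09]), proj(s,[.5015,.179,.04]))
cv2.imwrite('pics/hs.png',cv2.resize(j[190:270,260:350,::-1],None,fx=7,fy=7,interpolation=cv2.INTER_CUBIC))
```

```text
handle 0.085 [0.50128073 0.17874682] 0.09540258548362981 195.97292692676777
handle 0.09 [0.5014548  0.17801719] 0.09543896021423429 196.42280149799723
handle 0.095 [0.50162887 0.17728756] 0.0954812141237596 196.87230559057144
plunger [0.70903741 0.20600192] 0.11604173617512392 0.49470707598402963
plunger [0.68312062 0.20366842] 0.09013046172257652 -0.8465114572368051
homestop [0.60322854 0.27986771] 0.07556320210488848 82.22032648186513
[322.59619652 200.24320443] [321.65770091 214.84984189]
```

View pics/hs.png

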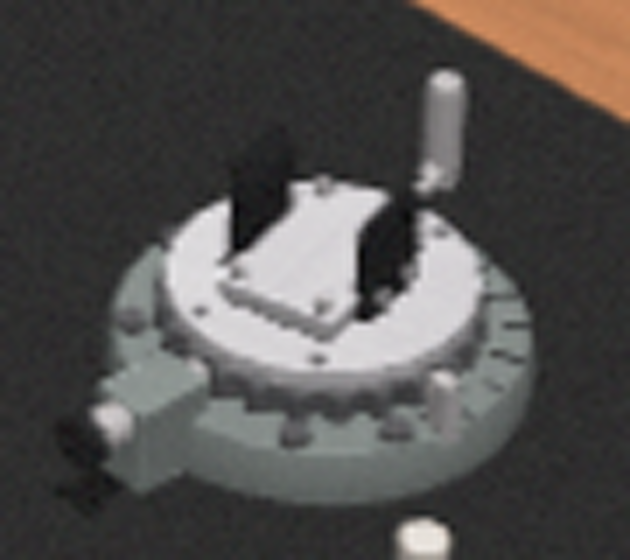

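Emit:
apply_moves(
  increments=[
    [[31.1,-36.4,-7],36,8.5],
    [[31.1,-36.4,-7],36,8.5],
    [[31.1,-36.4,-7],36,8.5],
    [[31.1,-36.4,-7],36,8.5],
    [[31.1,-36.4,-7],36,8.5],
    [[31.1,-36.4,-7],36,8.5],
    [[31.1,-36.4,-7],36,8.5],
    [[31.1,-36.4,-7],36,8.5],
    [[31.1,-36.4,-7],36,8.5],
    [[31.1,-36.4,-7],36,8.5],
  ],
)

```text
t: 0.93
ee_pos: [0.4473, 0.2411, 0.1731]
eef_rot: [[-0.958, -0.286, -0.001], [-0.286, 0.958, -0.0], [0.001, 0.0, -1.0]]
contact_force: [0.8, 0.1, 0.6]
gripper_width: 0.994
```

Emit:
apply_moves(
  increments=[
    [[0,0,0],0,8.5],
    [[0,0,0],0,8.5],
    [[0,0,0],0,8.5],
  ],
)

```text
t: 1.18
ee_pos: [0.4462, 0.2429, 0.1732]
eef_rot: [[-0.958, -0.286, -0.002], [-0.286, 0.958, 0.0], [0.001, 0.001, -1.0]]
contact_force: [-0.1, 0.9, -0.4]
gripper_width: 0.999
```

Emit:
apply_moves(
  increments=[
    [[3,-3.5,0],0,8.5],
    [[5.5,-6.5,0],0,8.5],
    [[5.5,-6.5,0],0,8.5],
    [[5.5,-6.5,-4],0,8.5],
    [[5.5,-6.5,-7],0,8.5],
    [[5.5,-6.5,-10],0,8.5],
    [[5.5,-6.5,-11],0,8.5],
    [[5.5,-6.5,-11],0,8.5],
    [[5.5,-6.5,-11],0,8.5],
  ],
)

```text
t: 1.93
ee_pos: [0.5014, 0.1791, 0.0641]
eef_rot: [[-0.958, -0.288, -0.0], [-0.288, 0.958, 0.0], [0.0, 0.0, -1.0]]
contact_force: [0.0, -0.3, 0.1]
gripper_width: 0.996
```

Run:
```python
from h import *
o=ctrl.get_obs();print(o['ee_pos'],o['contact_force'])
c=cap('scene'); d=cap('top')
A=cv2.resize(c['img'][150:270,240:360,::-1],(400,400)); B=cv2.resize(d['img'][150:270,120:240,::-1],(400,400))
cv2.imwrite('pics/g1.png',np.hstack([A,B]))
```

```text
[0.50143139 0.17910999 0.0640661 ] [ 0.01188256 -0.28335533  0.07021808]
```

View pics/g1.png

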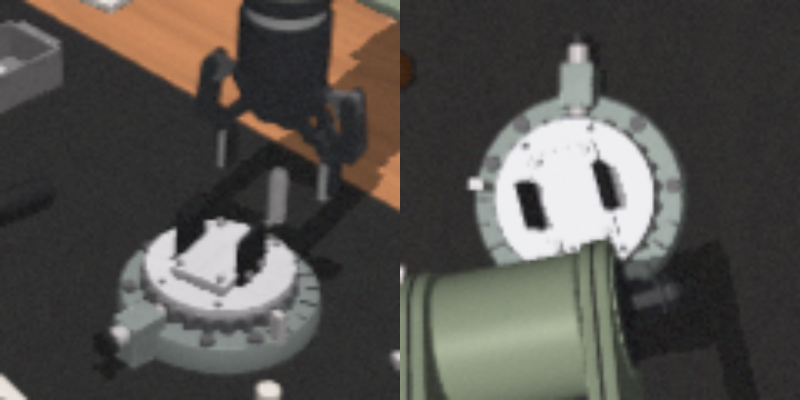

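Emit:
apply_moves(
  increments=[
    [[0,0,0],0,3],
    [[0,0,0],0,1.5],
    [[0,0,0],0,1],
    [[0,0,0],0,1],
    [[0,0,0],0,1],
    [[0,0,0],0,1],
    [[0,0,0],0,1],
    [[0,0,0],0,1],
  ],
)

```text
t: 2.7
ee_pos: [0.5014, 0.1794, 0.0644]
eef_rot: [[-0.958, -0.286, -0.001], [-0.286, 0.958, 0.003], [0.0, 0.003, -1.0]]
contact_force: [-2.6, 4.2, 4.4]
gripper_width: 0.16
```

Run:
```python
import numpy as np
f0=np.radians(195.8)
for d in range(3,46,3):
    f=f0-np.radians(d); print(d,(9.5*np.array([np.cos(f)-np.cos(f0),np.sin(f)-np.sin(f0)])).round(2))
```

```text
3 [-0.12  0.48]
6 [-0.22  0.97]
9 [-0.29  1.46]
12 [-0.34  1.96]
15 [-0.36  2.45]
18 [-0.35  2.95]
21 [-0.32  3.45]
24 [-0.26  3.94]
27 [-0.18  4.43]
30 [-0.07  4.92]
33 [0.07 5.4 ]
36 [0.23 5.87]
39 [0.41 6.33]
42 [0.62 6.78]
45 [0.85 7.22]
```

Emit:
apply_moves(
  increments=[
    [[-0.12,0.48,0],-3,1],
    [[-0.22,0.97,0],-6,1],
    [[-0.29,1.46,0],-9,1],
    [[-0.34,1.96,0],-12,1],
    [[-0.36,2.45,0],-15,1],
    [[-0.35,2.95,0],-18,1],
    [[-0.32,3.45,0],-21,1],
    [[-0.26,3.94,0],-24,1],
  ],
)

```text
t: 3.37
ee_pos: [0.4984, 0.217, 0.0644]
eef_rot: [[-0.991, 0.13, -0.002], [0.13, 0.991, -0.001], [0.002, -0.001, -1.0]]
contact_force: [-4.6, -0.5, 6.6]
gripper_width: 0.158
```

Remaining 21° from the commanded pose at 24°.

Emit:
apply_moves(
  increments=[
    [[0.08,0.49,0],-3,1],
    [[0.19,0.98,0],-6,1],
    [[0.33,1.46,0],-9,1],
    [[0.49,1.93,0],-12,1],
    [[0.67,2.39,0],-15,1],
    [[0.88,2.84,0],-18,1],
    [[1.11,3.28,0],-21,1],
    [[1.11,3.28,0],-21,1],
    [[1.11,3.28,0],-21,1],
  ],
)

```text
t: 4.12
ee_pos: [0.5099, 0.2517, 0.0644]
eef_rot: [[-0.88, 0.474, -0.001], [0.474, 0.88, 0.003], [0.002, 0.002, -1.0]]
contact_force: [-3.4, 3.9, 5.1]
gripper_width: 0.164
```

Open, rise, and move aside toward the tray.

Emit:
apply_moves(
  increments=[
    [[0,0,0],0,8.5],
    [[0,0,0],0,8.5],
    [[0,0,0],0,8.5],
    [[0,0,0],0,8.5],
    [[0,0,0],0,8.5],
    [[0,0,0],0,8.5],
    [[0,0,4],0,8.5],
    [[0,0,8],0,8.5],
    [[0,0,11],0,8.5],
    [[0,-4,13],-5,8.5],
  ],
)

```text
t: 4.95
ee_pos: [0.5126, 0.2175, 0.1971]
eef_rot: [[-0.838, 0.546, 0.008], [0.546, 0.838, 0.005], [-0.004, 0.009, -1.0]]
contact_force: [1.6, -1.1, 0.8]
gripper_width: 0.996
```

Emit:
apply_moves(
  increments=[
    [[-2,-15,4],-59,8.5],
    [[-2,-30,4],-59,8.5],
    [[-2,-30,4],-59,8.5],
    [[-2,-30,4],-59,8.5],
    [[-2,-30,4],-59,8.5],
    [[-2,-30,4],-59,8.5],
    [[-2,-30,4],-59,8.5],
    [[-2,-30,4],-59,8.5],
    [[-2,-30,4],-59,8.5],
  ],
)

```text
t: 5.7
ee_pos: [0.4904, -0.0913, 0.2331]
eef_rot: [[0.051, 0.999, 0.001], [0.999, -0.051, -0.002], [-0.002, 0.002, -1.0]]
contact_force: [-0.8, 0.2, -0.1]
gripper_width: 0.994
```

Run:
```python
from h import *
o=ctrl.get_obs();print(o['t'],o['ee_pos'],o['contact_force'],o['eef_rot'][:,1])
for n in('scene','top'):
    c=cap(n,n+'1.png'); np.savez(n+'1.npz',**c)
    if n=='top':
        cv2.imwrite('pics/h1.png',cv2.resize(c['img'][150:260,130:220,::-1],None,fx=5,fy=5,interpolation=cv2.INTER_CUBIC))
```

```text
5.7 [ 0.49037136 -0.0912623   0.23310707] [-0.77657368  0.1591367  -0.13551708] [ 0.9986859  -0.05122492  0.0015781 ]
```

View pics/top1.png

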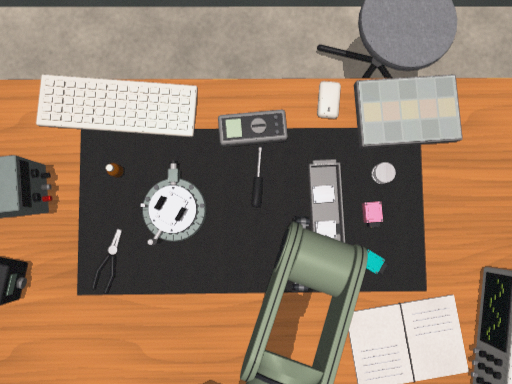

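View pics/h1.png

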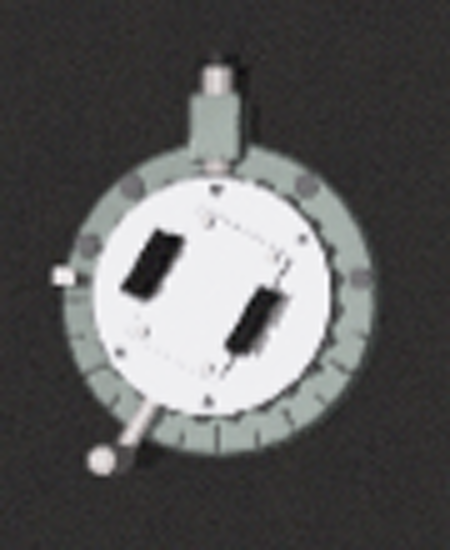

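Run:
```python
from h import *
from scipy.optimize import least_squares
b=dict(np.load('top1.npz')); a=dict(np.load('top0.npz'))
C=np.array([.593,.205])
def hp(c,box):
    u0,u1,v0,v1=box; m=(c['img'][v0:v1,u0:u1].min(2)>150).astype(np.uint8)
    m=cv2.morphologyEx(m,2,np.ones((4,4)))
    n,l,st,ce=cv2.connectedComponentsWithStats(m); k=1+np.argmax(st[1:,4]); print(st[k],ce[k]); return ce[k]+[u0,v0]
for c,box in((a,(172,190,238,252)),(b,(140,158,235,250))):
    uv=hp(c,box)
    p=ray(c,*uv,.09)[:2]; d=p-C; print(uv,p,np.hypot(*d),np.degrees(np.arctan2(d[1],d[0]))%360)
I=b['img']
d=np.zeros((384,512),np.uint8); d[193:225,150:192]=I[193:225,150:192].max(2)<70
n,l,st,ce=cv2.connectedComponentsWithStats(d)
cs=[]
for k in range(1,n):
    if st[k,4]>25:
        vv,uu=np.nonzero(l==k); w=np.array([ray(b,x,y,.095)[:2] for x,y in zip(uu,vv)])
        print('cheek',st[k],w.mean(0),cv2.minAreaRect((w*1000).astype(np.float32))); cs.append(w.mean(0))
print(np.mean(cs,0), np.degrees(np.arctan2(*(cs[1]-cs[0])[::-1])))
m=np.zeros((384,512),np.uint8); m[150:260,130:220]=I[150:260,130:220].min(2)>175
m=cv2.morphologyEx(m,cv2.MORPH_CLOSE,cv2.getStructuringElement(2,(15,15)))
m=cv2.morphologyEx(m,cv2.MORPH_OPEN,cv2.getStructuringElement(2,(15,15)))
c=max(cv2.findContours(m,0,1)[0],key=cv2.contourArea); W=np.array([ray(b,*p[0],.049)[:2] for p in c])
print(least_squares(lambda q:np.hypot(W[:,0]-q[0],W[:,1]-q[1])-.0605,[.59,.2],loss='soft_l1',f_scale=.001).x)
# connector check of module in a; corners
I=a['img']; 
m=np.zeros((384,512),np.uint8); m[208:250,300:350]=I[208:250,300:350].min(2)>175
c=max(cv2.findContours(m,0,1)[0],key=cv2.contourArea)
W=(np.array([ray(a,*p[0],.036)[:2] for p in c])*1000).astype(np.float32); print('mod',cv2.minAreaRect(W))
cv2.imwrite('pics/m.png',cv2.resize(I[205:260,295:360,::-1],None,fx=10,fy=10,interpolation=cv2.INTER_CUBIC))
```

```text
[ 7  7  4  4 16] [8.5 8.5]
[180.5 246.5] [0.49827698 0.17678571] 0.09883570660731826 196.58673997778757
[ 9  6  4  4 16] [10.5  7.5]
[150.5 242.5] [0.50884258 0.25008225] 0.09547188524566903 151.82251401952294
cheek [155 196  11  13  75] [0.60666037 0.22619374] ((606.7947998046875, 226.0522003173828), (13.475730895996094, 34.1246337890625), 60.564666748046875)
cheek [176 208  10  13  57] [0.57841314 0.17713815] ((578.1202392578125, 177.01651000976562), (10.558277130126953, 33.84614944458008), 59.084999084472656)
[0.59253676 0.20166595] -119.93424042677343
[0.59311581 0.20592342]
mod ((538.3013916015625, -191.1128387451172), (51.726627349853516, 43.909175872802734), 89.40372467041016)
```

View pics/m.png

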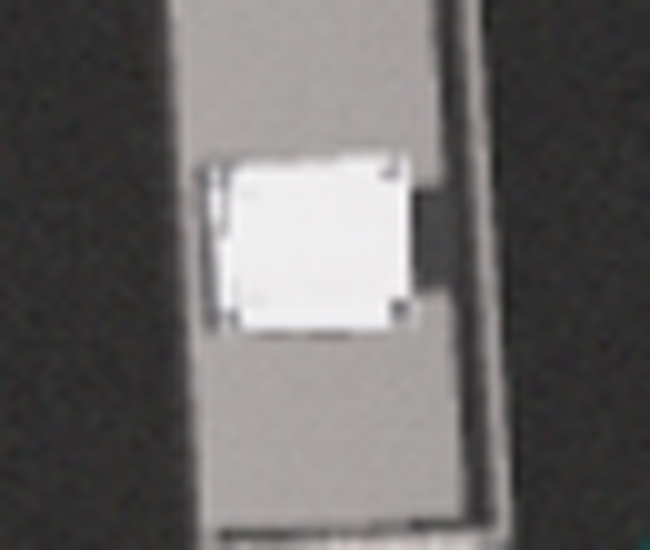

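Emit:
apply_moves(
  increments=[
    [[2,-4,0],2,8.5],
    [[4.8,-8,0],4.4,8.5],
    [[4.8,-10,-4],4.4,8.5],
    [[4.8,-10,-8],4.4,8.5],
    [[4.8,-10,-12],4.4,8.5],
    [[4.8,-10,-14],4.4,8.5],
    [[4.8,-10,-14],4.4,8.5],
    [[4.8,-10,-14],4.4,8.5],
  ],
)

```text
t: 6.47
ee_pos: [0.5372, -0.1859, 0.0908]
eef_rot: [[-0.037, 0.999, -0.004], [0.999, 0.037, 0.002], [0.002, -0.004, -1.0]]
contact_force: [0.5, 0.4, 0.2]
gripper_width: 0.996
```

Run:
```python
from h import *
o=ctrl.get_obs();print(o['t'],o['ee_pos'],o['eef_rot'][:,1])
c=cap('scene')
cv2.imwrite('pics/t1.png',cv2.resize(c['img'][60:210,150:300,::-1],(600,600)))
```

```text
6.4667 [ 0.53716421 -0.18586783  0.09075892] [ 0.99928998  0.03749937 -0.00365168]
```

View pics/t1.png

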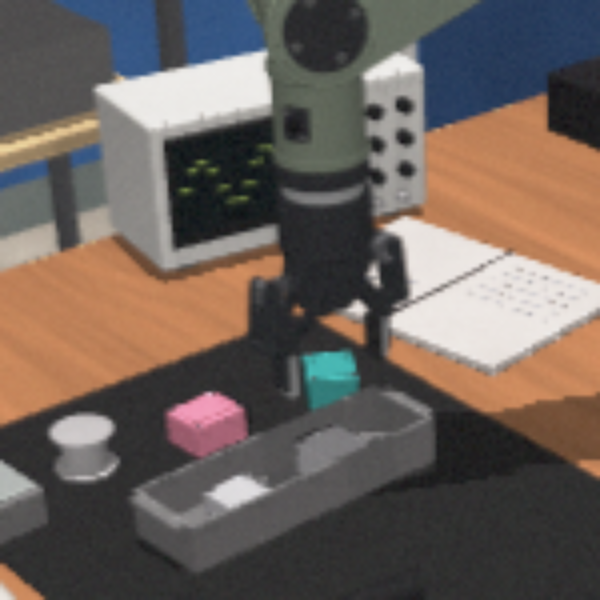

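Emit:
apply_moves(
  increments=[
    [[0.1,-0.5,-2],0,8.5],
    [[0.1,-0.5,-4],0,8.5],
    [[0.1,-0.5,-5.5],0,8.5],
    [[0.1,-0.5,-7],0,8.5],
    [[0.1,-0.5,-7.8],0,8.5],
    [[0.1,-0.5,-8.2],0,8.5],
    [[0.1,-0.5,-8.2],0,8.5],
    [[0.1,-0.5,-8.2],0,8.5],
  ],
)

```text
t: 7.18
ee_pos: [0.5407, -0.1927, 0.0119]
eef_rot: [[-0.036, 0.999, 0.003], [0.999, 0.036, -0.001], [-0.001, 0.003, -1.0]]
contact_force: [1.1, -1.3, -0.6]
gripper_width: 0.995
```

Emit:
apply_moves(
  increments=[
    [[0,0,0],0,6],
    [[0,0,0],0,5],
    [[0,0,0],0,3.8],
    [[0,0,0],0,3.8],
    [[0,0,0],0,3.8],
    [[0,0,0],0,3.8],
    [[0,0,0],0,3.8],
    [[0,0,0],0,3.8],
  ],
)

```text
t: 7.85
ee_pos: [0.5399, -0.1926, 0.0111]
eef_rot: [[-0.036, 0.999, 0.001], [0.999, 0.036, -0.001], [-0.001, 0.001, -1.0]]
contact_force: [-1.0, -0.1, 6.1]
gripper_width: 0.506
```

Emit:
apply_moves(
  increments=[
    [[0,0,1],0,3.8],
    [[0,0,2.5],0,3.8],
    [[0,0,4.5],0,3.8],
    [[0,0,6.5],0,3.8],
    [[0,0,8],0,3.8],
    [[0,0,10],0,3.8],
    [[-2,4,10],0,3.8],
    [[-4,8,10],0,3.8],
    [[-6,12,10],0,3.8],
    [[-7,16,10],0,3.8],
  ],
)

```text
t: 8.68
ee_pos: [0.4689, -0.0391, 0.1097]
eef_rot: [[-0.034, 0.999, -0.003], [0.999, 0.034, 0.001], [0.001, -0.003, -1.0]]
contact_force: [0.6, 0.2, -1.7]
gripper_width: 0.5
```

Run:
```python
from h import *
o=ctrl.get_obs();print(o['t'],o['ee_pos'],o['eef_rot'][:,1],o['contact_force'],o['gripper_width'])
c=cap('scene')
cv2.imwrite('pics/t2.png',cv2.resize(c['img'][60:210,180:330,::-1],(600,600)))
```

```text
8.6833 [ 0.46888843 -0.03906187  0.10966721] [ 0.99942596  0.03377481 -0.00264879] [ 0.59373277  0.20358318 -1.70779976] 0.5004720419106146
```

View pics/t2.png

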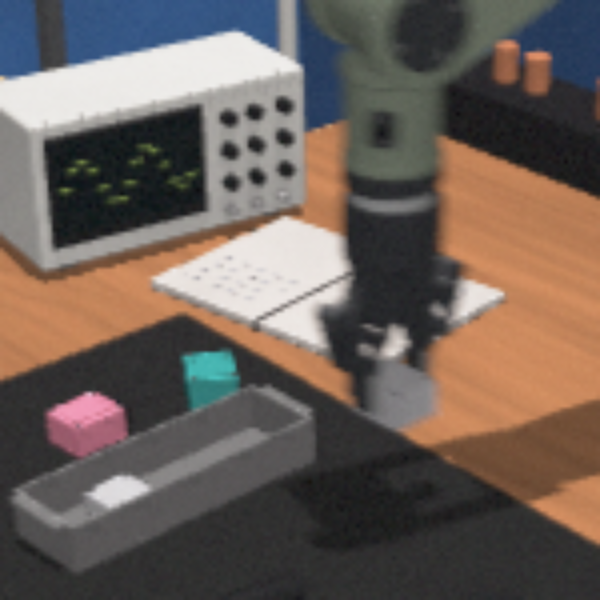

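Emit:
apply_moves(
  increments=[
    [[0,0,-3],0,3.8],
    [[0,0,-6],0,3.8],
    [[0,0,-8],0,3.8],
    [[0,0,-9],0,3.8],
    [[0,0,-9.6],0,3.8],
    [[0,0,-9.9],0,3.8],
    [[0,0,-10.1],0,3.8],
    [[0,0,-10.1],0,3.8],
  ],
)

```text
t: 9.4
ee_pos: [0.4726, -0.0408, 0.01]
eef_rot: [[-0.035, 0.999, 0.002], [0.999, 0.035, -0.0], [-0.0, 0.002, -1.0]]
contact_force: [0.4, 0.3, -1.9]
gripper_width: 0.5
```

Emit:
apply_moves(
  increments=[
    [[0,0,-0.15],0,3.8],
    [[0,0,-0.3],0,3.8],
    [[0,0,-0.3],0,3.8],
  ],
)

```text
t: 9.65
ee_pos: [0.4728, -0.0408, 0.0072]
eef_rot: [[-0.036, 0.999, 0.002], [0.999, 0.036, -0.001], [-0.001, 0.002, -1.0]]
contact_force: [1.2, -0.6, 0.8]
gripper_width: 0.503
```

Touching (force flipped). Release and rise, turning −90°.

Emit:
apply_moves(
  increments=[
    [[0,0,0],0,5],
    [[0,0,0],0,7],
    [[0,0,0],0,8.5],
    [[0,0,0],0,8.5],
    [[0,0,0],0,8.5],
    [[0,0,3],0,8.5],
    [[0,0,6],0,8.5],
    [[0,0,9],0,8.5],
    [[0,0,12],-5,8.5],
    [[0,0,12],-10,8.5],
  ],
)

```text
t: 10.48
ee_pos: [0.4765, -0.0416, 0.1328]
eef_rot: [[0.142, 0.99, 0.012], [0.99, -0.142, -0.003], [-0.002, 0.013, -1.0]]
contact_force: [1.5, -0.5, 0.1]
gripper_width: 0.995
```

Emit:
apply_moves(
  increments=[
    [[0,15,0],-70,8.5],
    [[0,15,0],-70,8.5],
    [[0,15,0],-70,8.5],
    [[0,15,0],-70,8.5],
    [[0,15,0],-70,8.5],
    [[0,15,0],-70,8.5],
    [[0,15,0],-70,8.5],
    [[0,15,0],-70,8.5],
    [[0,15,0],-70,8.5],
    [[0,15,0],-70,8.5],
  ],
)

```text
t: 11.32
ee_pos: [0.4714, 0.1097, 0.1261]
eef_rot: [[0.97, 0.244, -0.0], [0.244, -0.97, -0.0], [-0.0, -0.0, -1.0]]
contact_force: [0.9, 0.5, -0.9]
gripper_width: 0.996
```

Run:
```python
from h import *
o=ctrl.get_obs();print(o['t'],o['ee_pos'],o['eef_rot'][:,1],o['contact_force'],o['gripper_width'])
c=cap('scene','scene2.png'); a=cap('top','top2.png'); np.savez('top2.npz',**a); np.savez('scene2.npz',**c)
p=proj(a,[.472,-.041,.03]).astype(int); q=proj(c,[.472,-.041,.02]).astype(int); print(p,q)
A=cv2.resize(a['img'][p[1]-30:p[1]+30,p[0]-30:p[0]+30,::-1],(400,400),interpolation=2)
B=cv2.resize(c['img'][q[1]-30:q[1]+30,q[0]-30:q[0]+30,::-1],(400,400),interpolation=2)
cv2.imwrite('pics/d.png',np.hstack([A,B]))
```

```text
11.3167 [0.4714253  0.1097474  0.12613773] [ 2.44024118e-01 -9.69769161e-01 -7.15436073e-05] [ 0.8556553   0.54325553 -0.8897826 ] 0.9960600817307766
[268 254] [277 186]
```

View pics/d.png

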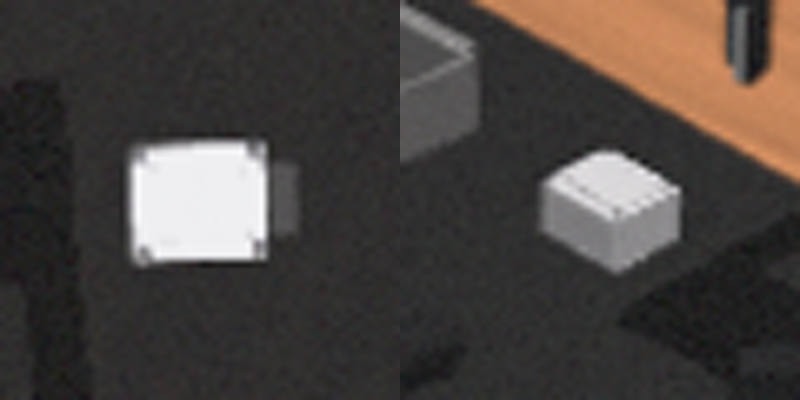

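```bash
cat > mod.py <<'E'
from h import *
def mod(a,z):
    I=a['img']; m=np.zeros((384,512),np.uint8); m[225:290,235:300]=I[225:290,235:300].min(2)>150
    c=max(cv2.findContours(m,0,1)[0],key=cv2.contourArea); vv,uu=np.nonzero(m)
    W=(np.array([ray(a,*p[0],z)[:2] for p in c])*1000).astype(np.float32)
    w=np.array([ray(a,u,v,z)[:2] for u,v in zip(uu,vv)])
    r=cv2.minAreaRect(W); b=cv2.boxPoints(r)
    return r,w.mean(0)
E
python3 - <<'E'
from mod import *
a=dict(np.load('top2.npz')); print(mod(a,.032))
d=a['img'].astype(int); print(d[250:258:2,275:290].mean(2).round())
E
```

```text
(((475.6219787597656, -38.93800735473633), (49.15833282470703, 43.54767608642578), 89.31224822998047), array([ 0.47501202, -0.03902026]))
[[240. 239. 229.  87.  84.  82.  85.  64.  45.  47.  45.  47.  43.  48.
   48.]
 [240. 240. 231.  82.  86.  82.  85.  65.  44.  47.  45.  45.  49.  50.
   46.]
 [239. 240. 233.  85.  84.  85.  83.  71.  48.  48.  42.  46.  47.  45.
   47.]
 [241. 240. 232.  70.  86.  82.  82.  69.  51.  45.  49.  45.  44.  45.
   47.]]
```

Run:
```python
from h import *
from scipy.optimize import least_squares
s=dict(np.load('scene2.npz')); I=s['img']
cv2.imwrite('pics/s2.png',cv2.resize(I[150:270,240:350,::-1],None,fx=6,fy=5,interpolation=2))
# also foot rim from earlier unoccluded scene1
s1=dict(np.load('scene1.npz'))
cv2.imwrite('pics/s1.png',cv2.resize(s1['img'][195:265,265:345,::-1],None,fx=8,fy=8,interpolation=2))
q=proj(s,[.4728,-.041,.032]);print(q)
cv2.imwrite('pics/s2.png',cv2.resize(I[165:215,250:310,::-1],None,fx=12,fy=12,interpolation=2))
```

```text
[277.7333374  183.29416387]
```

View pics/s2.png

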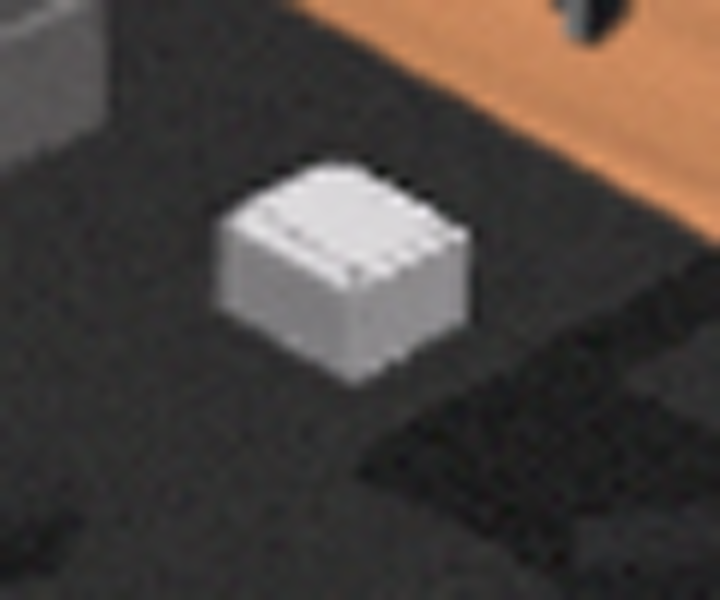

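View pics/s1.png

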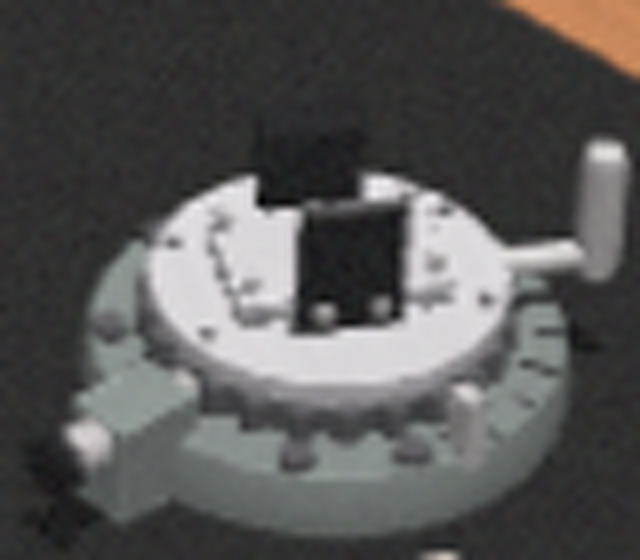

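Run:
```python
from h import *
from scipy.optimize import least_squares
s=dict(np.load('scene1.npz')); I=s['img']
C0=ray(s,(343.8+.5)/12-.5+250,(226.8+.5)/12-.5+165,.032); print('mod scene',C0)
m=np.zeros((384,512),np.uint8); m[205:246,280:331]=I[205:246,280:331].min(2)>165
c=np.vstack(cv2.findContours(m,0,1)[0]); h=cv2.convexHull(c)[:,0]
t=np.zeros_like(m); cv2.fillPoly(t,[h],1); 
c=cv2.findContours(t,0,1)[0][0][:,0]
W=np.array([ray(s,*p,.049)[:2] for p in c])
# drop rim pts at the handle arm
r=least_squares(lambda q:np.hypot(W[:,0]-q[0],W[:,1]-q[1])-q[2],[.59,.2,.06],loss='soft_l1',f_scale=.001); print(r.x)
J=I[...,::-1].copy(); cv2.polylines(J,[c.reshape(-1,1,2)],True,(0,0,255),1)
for d in np.radians(range(0,360,20)):
    p=proj(s,[r.x[0]+r.x[2]*np.cos(d),r.x[1]+r.x[2]*np.sin(d),.049]); J[int(round(p[1])),int(round(p[0]))]=(0,255,0)
cv2.imwrite('pics/e.png',cv2.resize(J[195:265,265:345],None,fx=8,fy=8,interpolation=0))
# handle
p=[265+(605+.5)/8-.5,195+(150+.5)/8-.5]; print('handle',ray(s,*p,.088))
# pins tops at z .066 : crop (222,215),(253,287),(440,208)?,(436,262)
for x,y in((222,214),(253,284),(436,260)): print(ray(s,265+(x+.5)/8-.5,195+(y+.5)/8-.5,.066))
```

```text
mod scene [ 0.47230171 -0.03937036  0.032     ]
[0.59364975 0.20946244 0.06286837]
handle [0.5096607  0.25216866 0.088     ]
[0.61044508 0.17254546 0.066     ]
[0.62954244 0.20786922 0.066     ]
[0.57462613 0.23821625 0.066     ]
```

View pics/e.png

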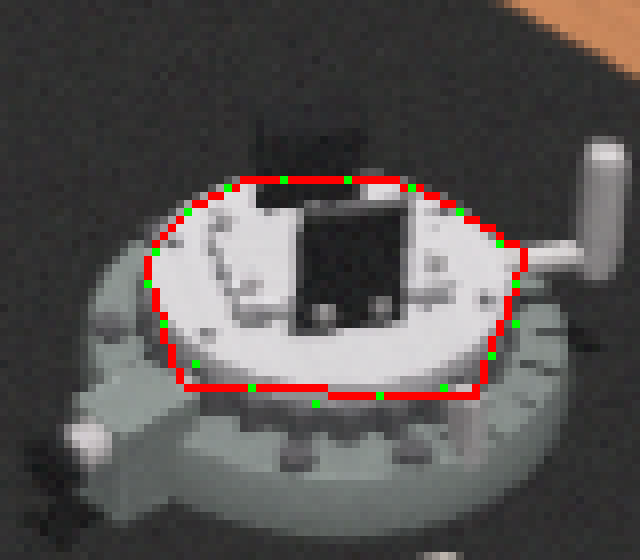

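Emit:
apply_moves(
  increments=[
    [[0.1,-4,0],-6,8.5],
    [[0.1,-8,0],-12,8.5],
    [[0.1,-12,0],-12,8.5],
    [[0.1,-15.5,-2],-12,8.5],
    [[0.1,-15.5,-5],-12,8.5],
    [[0.1,-15.5,-5],-12,8.5],
    [[0.1,-15.5,-5],-12,8.5],
    [[0.1,-15.5,-5],-12,8.5],
  ],
)

```text
t: 12.08
ee_pos: [0.473, -0.045, 0.0768]
eef_rot: [[0.999, 0.045, 0.0], [0.045, -0.999, 0.0], [0.0, -0.0, -1.0]]
contact_force: [0.1, -0.3, 0.3]
gripper_width: 0.993
```

Emit:
apply_moves(
  increments=[
    [[0,0,0],0,8.5],
    [[0,0,0],0,8.5],
  ],
)

```text
t: 12.25
ee_pos: [0.474, -0.0449, 0.0778]
eef_rot: [[0.999, 0.045, 0.003], [0.045, -0.999, -0.001], [0.003, 0.001, -1.0]]
contact_force: [-0.4, -0.1, 0.2]
gripper_width: 0.994
```

Run:
```python
from h import *
o=ctrl.get_obs();print(o['t'],o['ee_pos'],o['eef_rot'][:,1],o['contact_force'],o['gripper_width'])
c=cap('scene')
cv2.imwrite('pics/d2.png',cv2.resize(c['img'][110:210,220:340,::-1],(720,600),interpolation=2))
```

```text
12.25 [ 0.47399847 -0.04486286  0.07781651] [ 4.52761358e-02 -9.98974083e-01  9.23330028e-04] [-0.39980249 -0.07506072  0.22548773] 0.993640717936604
```

View pics/d2.png

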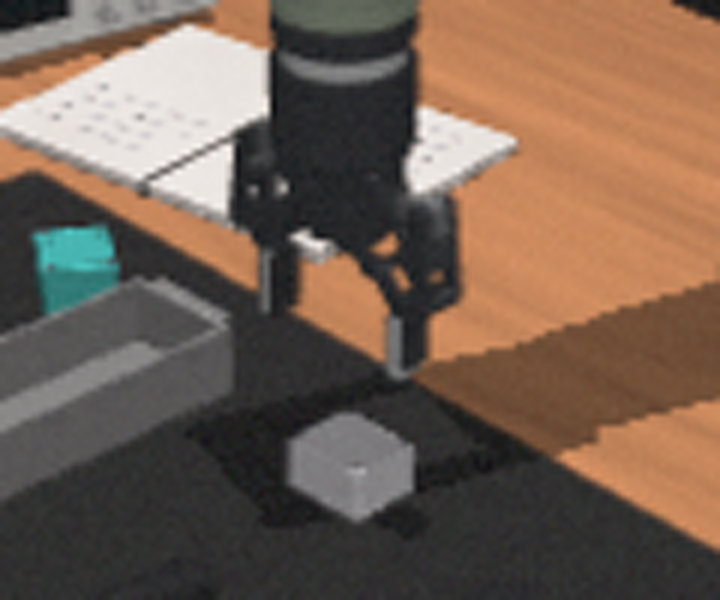

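Emit:
apply_moves(
  increments=[
    [[0,-0.05,-2],0,8.5],
    [[0,-0.05,-4],0,8.5],
    [[0,-0.05,-5.5],0,8.5],
    [[0,-0.05,-6.6],0,8.5],
    [[0,-0.05,-7.2],0,8.5],
    [[0,-0.05,-7.4],0,8.5],
    [[0,-0.05,-7.4],0,8.5],
    [[0,-0.05,-7.4],0,8.5],
  ],
)

```text
t: 12.97
ee_pos: [0.4735, -0.046, 0.003]
eef_rot: [[0.999, 0.043, 0.002], [0.043, -0.999, -0.0], [0.002, 0.001, -1.0]]
contact_force: [-1.1, 0.0, -0.4]
gripper_width: 0.997
```

Emit:
apply_moves(
  increments=[
    [[0,0,0],0,7.5],
    [[0,0,0],0,7],
    [[0,0,0],0,6.5],
    [[0,0,0],0,6],
    [[0,0,0],0,5.5],
    [[0,0,0],0,5.5],
    [[0,0,0],0,5.5],
    [[0,0,0],0,5.5],
  ],
)

```text
t: 13.63
ee_pos: [0.4735, -0.0459, 0.0033]
eef_rot: [[0.999, 0.043, 0.002], [0.043, -0.999, -0.0], [0.002, 0.0, -1.0]]
contact_force: [-1.4, 0.9, 6.2]
gripper_width: 0.735
```

Run:
```python
from h import *
o=ctrl.get_obs();print(o['t'],o['ee_pos'],o['eef_rot'][:,1],o['contact_force'],o['gripper_width'])
c=cap('scene')
cv2.imwrite('pics/d3.png',cv2.resize(c['img'][110:210,220:340,::-1],(720,600),interpolation=2))
```

```text
13.6333 [ 0.47351634 -0.04591665  0.00332571] [ 4.28714643e-02 -9.99080576e-01  2.02924697e-04] [-1.37455227  0.87726214  6.19521591] 0.7349083654241818
```

View pics/d3.png

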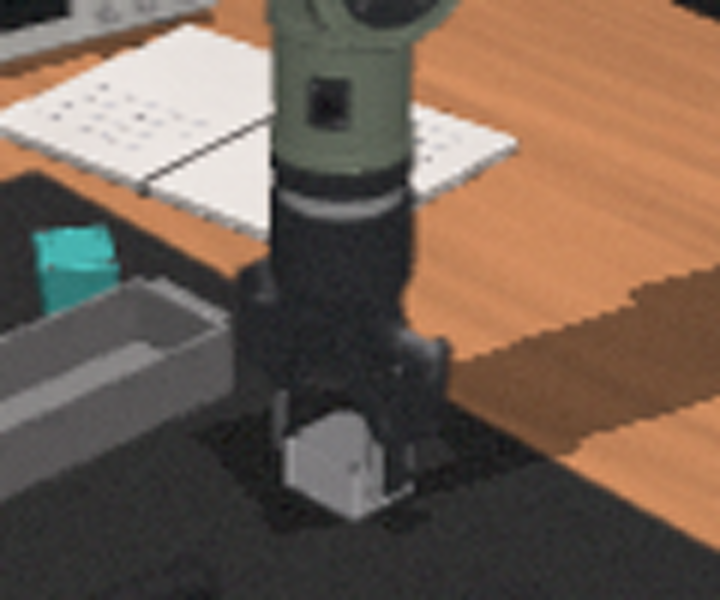

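Emit:
apply_moves(
  increments=[
    [[0,0,1.5],0,5.5],
    [[0,0,3.5],0,5.5],
    [[0,0,6],0,5.5],
    [[0,0,9],0,5.5],
    [[0,0,12],0,5.5],
    [[0,0,14],0,5.5],
    [[0,0,15],0,5.5],
    [[0,0,15],0,5.5],
  ],
)

```text
t: 14.35
ee_pos: [0.4745, -0.0464, 0.1547]
eef_rot: [[0.999, 0.043, 0.005], [0.043, -0.999, -0.002], [0.005, 0.002, -1.0]]
contact_force: [-0.5, -0.0, -1.8]
gripper_width: 0.734
```

Emit:
apply_moves(
  increments=[
    [[1.2,2.5,0],6,5.5],
    [[2.5,5,0],12,5.5],
    [[3.7,7.5,0],18,5.5],
    [[5,10,0],24,5.5],
    [[6.2,12.5,0],30,5.5],
    [[7.5,15,0],36,5.5],
    [[8.7,17.5,0],42,5.5],
    [[10,20,0],48,5.5],
    [[11.2,22.5,0],54,5.5],
    [[12.45,24.9,0],58.5,5.5],
  ],
)

```text
t: 15.18
ee_pos: [0.5958, 0.2041, 0.1488]
eef_rot: [[0.481, 0.877, -0.005], [0.877, -0.481, -0.001], [-0.003, -0.004, -1.0]]
contact_force: [-0.1, -0.6, -1.4]
gripper_width: 0.729
```

Emit:
apply_moves(
  increments=[
    [[0,0,0],0,5.5],
    [[0,0,0],0,5.5],
    [[0,0,0],0,5.5],
  ],
)

```text
t: 15.43
ee_pos: [0.5955, 0.2025, 0.1497]
eef_rot: [[0.486, 0.874, -0.005], [0.874, -0.486, -0.001], [-0.003, -0.003, -1.0]]
contact_force: [0.2, -1.1, -1.4]
gripper_width: 0.738
```

Run:
```python
from h import *
o=ctrl.get_obs();print(o['t'],o['ee_pos'],o['eef_rot'][:,1],o['contact_force'],o['gripper_width'])
c=cap('scene')
cv2.imwrite('pics/p1.png',cv2.resize(c['img'][130:270,240:380,::-1],(600,600),interpolation=2))
```

```text
15.4333 [0.59552854 0.20252025 0.14971481] [ 0.87408032 -0.48577038 -0.003275  ] [ 0.2306231  -1.06377452 -1.44791831] 0.7377410159510719
```

View pics/p1.png

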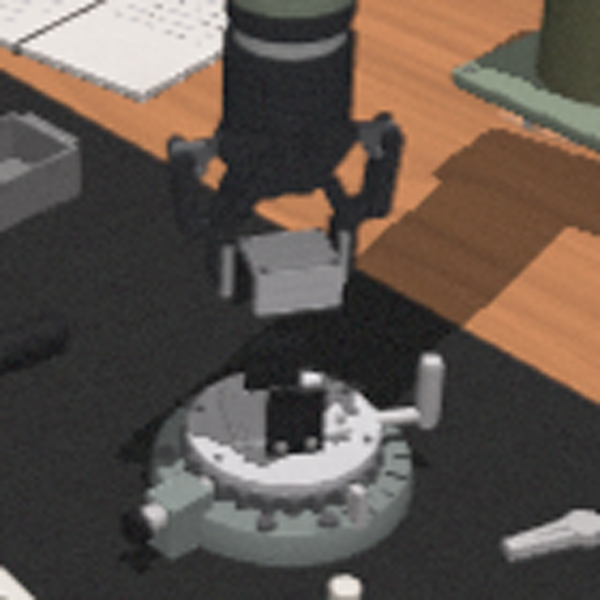

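Emit:
apply_moves(
  increments=[
    [[0.25,0.05,-1],0,5.5],
    [[0.25,0.05,-2],0,5.5],
    [[0.25,0.05,-3],0,5.5],
    [[0.25,0.05,-3.6],0,5.5],
    [[0.25,0.05,-3.6],0,5.5],
    [[0.25,0.05,-3.6],0,5.5],
  ],
)

```text
t: 15.98
ee_pos: [0.5989, 0.2033, 0.1152]
eef_rot: [[0.486, 0.874, -0.002], [0.874, -0.486, -0.0], [-0.001, -0.002, -1.0]]
contact_force: [-0.7, 0.1, -1.4]
gripper_width: 0.734
```

Run:
```python
from h import *
o=ctrl.get_obs();print(o['t'],o['ee_pos'],o['eef_rot'][:,1],o['contact_force'],o['gripper_width'])
c=cap('scene');np.savez('scene3.npz',**c); d=cap('top')
A=cv2.resize(c['img'][175:255,265:345,::-1],(560,560),interpolation=2)
cv2.imwrite('pics/p2.png',A)
cv2.imwrite('pics/p2t.png',cv2.resize(d['img'][150:260,130:240,::-1],(550,550),interpolation=2))
```

```text
15.9833 [0.5989273  0.20329859 0.11516052] [ 0.87411114 -0.48572314 -0.0016554 ] [-0.72603722  0.09529566 -1.35754937] 0.7335135131387231
```

View pics/p2.png

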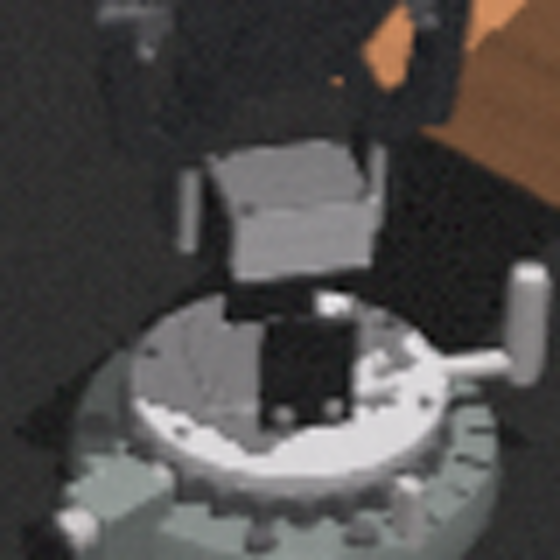

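View pics/p2t.png

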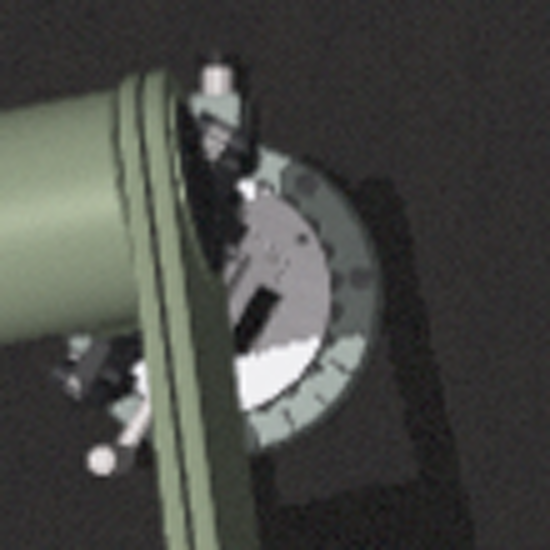

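Run:
```python
from h import *
c=dict(np.load('scene3.npz'))
T=np.array([.5989,.2033]); th=np.radians(-29.06); X=np.array([np.cos(th),np.sin(th)]); Y=np.array([-X[1],X[0]])
O=T-.006*X; print('origin pred',O)
for zb in(.112,.1145,.117):
  for x in(.026,-.026):
    for z in (0,.030):
        p=proj(c,[*(O+x*X+.022*Y),zb+z]); print(zb,x,z,((p-[265,175]+.5)*7-.5).round(1))
C=np.array([.5925,.2055]); th=np.radians(-29); X=np.array([np.cos(th),np.sin(th)]); Y=np.array([-X[1],X[0]])
print('cheek inner/top & pins')
for x in(.018,-.018): print(((proj(c,[*(C+x*X+.024*Y),.089])-[265,175]+.5)*7-.5).round(1),((proj(c,[*(C+x*X+.030*Y),.098])-[265,175]+.5)*7-.5).round(1))
for x,y in((.032,.019),(-.032,.019),(.032,-.019),(-.032,-.019)): print('pin',((proj(c,[*(C+x*X+y*Y),.066])-[265,175]+.5)*7-.5).round(1))
```

```text
origin pred [0.59365533 0.20621435]
0.112 0.026 0 [238.5 292.5]
0.112 0.026 0.03 [240.7 225.6]
0.112 -0.026 0 [374.1 275.4]
0.112 -0.026 0.03 [378.  208.7]
0.1145 0.026 0 [238.6 287. ]
0.1145 0.026 0.03 [240.9 219.9]
0.1145 -0.026 0 [374.4 269.9]
0.1145 -0.026 0.03 [378.4 203.1]
0.117 0.026 0 [238.8 281.5]
0.117 0.026 0.03 [241.1 214.3]
0.117 -0.026 0 [374.7 264.4]
0.117 -0.026 0.03 [378.7 197.4]
cheek inner/top & pins
[259.9 341. ] [264.9 330.9]
[352.9 329.1] [358.6 318.9]
pin [218.7 387.1]
pin [382.  365.8]
pin [194.1 329. ]
pin [353.7 308.6]
```

Emit:
apply_moves(
  increments=[
    [[-0.05,-0.05,-0.7],0,5.5],
    [[-0.05,-0.05,-1.4],0,5.5],
    [[-0.05,-0.05,-2.0],0,5.5],
    [[-0.05,-0.05,-2.5],0,5.5],
    [[-0.05,-0.05,-3.0],0,5.5],
    [[-0.05,-0.05,-3.4],0,5.5],
    [[-0.05,-0.05,-3.4],0,5.5],
    [[-0.05,-0.05,-3.4],0,5.5],
  ],
)

```text
t: 16.75
ee_pos: [0.599, 0.2031, 0.0818]
eef_rot: [[0.485, 0.874, -0.001], [0.874, -0.485, -0.0], [-0.0, -0.001, -1.0]]
contact_force: [0.1, -1.5, -1.4]
gripper_width: 0.735
```

Run:
```python
from h import *
o=ctrl.get_obs();print(o['t'],o['ee_pos'],o['eef_rot'][:,1],o['contact_force'],o['wrist_torque'],o['gripper_width'])
c=cap('scene');np.savez('scene4.npz',**c)
cv2.imwrite('pics/p3.png',cv2.resize(c['img'][175:255,265:345,::-1],(560,560),interpolation=2))
```

```text
16.75 [0.59896386 0.20308547 0.08182659] [ 8.74288776e-01 -4.85405801e-01 -5.86277753e-04] [ 0.13806388 -1.46947578 -1.40965832] [ 0.0150599  -0.01385699 -0.04402026] 0.7347416684417941
```

View pics/p3.png

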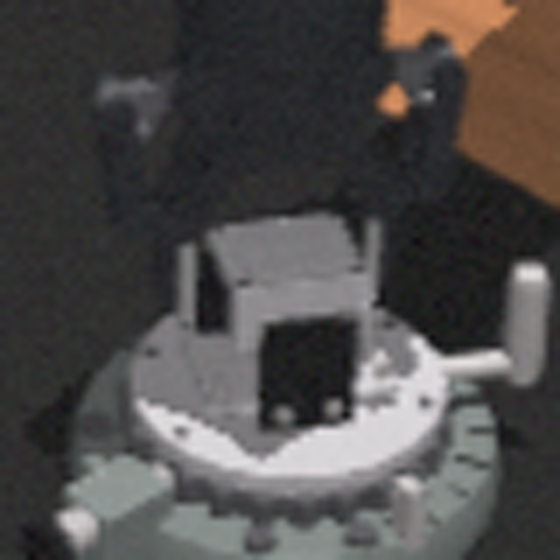

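Run:
```python
from h import *
c=dict(np.load('scene4.npz'))
C=np.array([.5925,.2055]); th=np.radians(-29); X=np.array([np.cos(th),np.sin(th)]); Y=np.array([-X[1],X[0]])
f=lambda x,y,z:((proj(c,[*(C+x*X+y*Y),z])-[265,175]+.5)*7-.5).round(1)
print('mod near side',f(.026,.022,.100),f(-.026,.022,.100),'top',f(.026,.022,.112),f(-.026,.022,.112),f(.026,-.022,.112),f(-.026,-.022,.112))
print('cheek',f(.018,.028,.085),f(-.018,.028,.085))
cv2.imwrite('pics/p4.png',cv2.resize(c['img'][200:240,285:325,::-1],(800,600)[:1]*0 or (600,600),interpolation=2))
```

```text
mod near side [238.6 316.7] [373.4 299.6] top [239.5 290.5] [374.9 273.4] [209.9 224.8] [341.8 208.5]
cheek [262.4 355.9] [355.5 343.9]
```

View pics/p4.png

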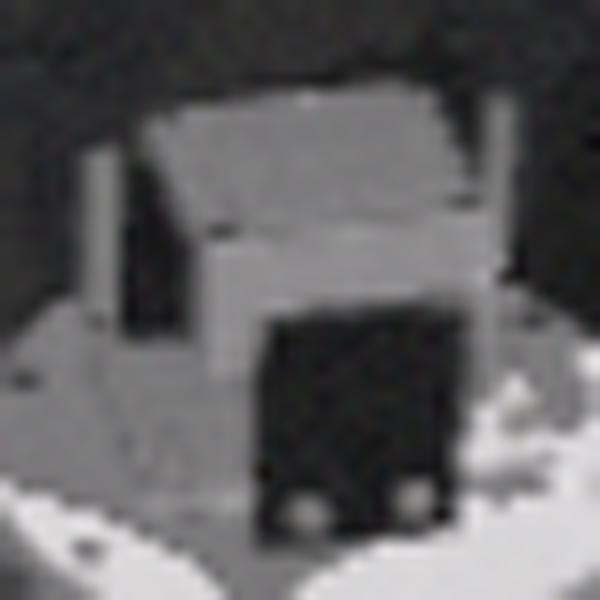

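Emit:
apply_moves(
  increments=[
    [[-0.05,0.02,-0.3],0,5.5],
    [[-0.09,0.05,-0.6],0,5.5],
    [[-0.09,0.05,-0.9],0,5.5],
    [[-0.09,0.05,-1.2],0,5.5],
    [[-0.09,0.05,-1.45],0,5.5],
    [[-0.09,0.05,-1.65],0,5.5],
    [[-0.09,0.05,-1.8],0,5.5],
    [[-0.09,0.05,-1.8],0,5.5],
  ],
)

```text
t: 17.47
ee_pos: [0.598, 0.2036, 0.0637]
eef_rot: [[0.485, 0.874, -0.001], [0.874, -0.485, -0.0], [-0.0, -0.001, -1.0]]
contact_force: [-0.3, -0.8, -1.3]
gripper_width: 0.737
```

Emit:
apply_moves(
  increments=[
    [[0,0,-0.1],0,5.5],
    [[0,0,-0.2],0,5.5],
    [[0,0,-0.3],0,5.5],
    [[0,0,-0.3],0,5.5],
  ],
)

```text
t: 17.8
ee_pos: [0.5982, 0.2036, 0.0612]
eef_rot: [[0.485, 0.874, -0.0], [0.874, -0.485, 0.0], [-0.0, -0.0, -1.0]]
contact_force: [0.3, 0.7, -1.8]
gripper_width: 0.734
```

Emit:
apply_moves(
  increments=[
    [[0,0,-0.08],0,5.5],
    [[0,0,-0.16],0,5.5],
    [[0,0,-0.16],0,5.5],
    [[0,0,-0.16],0,5.5],
  ],
)

```text
t: 18.13
ee_pos: [0.5984, 0.2036, 0.0604]
eef_rot: [[0.485, 0.874, 0.0], [0.874, -0.485, -0.0], [0.0, 0.0, -1.0]]
contact_force: [-2.3, -1.2, 3.6]
gripper_width: 0.734
```

Emit:
apply_moves(
  increments=[
    [[0,0,0],0,6.5],
    [[0,0,0],0,7],
    [[0,0,0],0,7.8],
    [[0,0,0],0,8.5],
    [[0,0,0],0,8.5],
    [[0,0,0],0,8.5],
    [[0,0,1],0,8.5],
    [[0,0,2.5],0,8.5],
    [[0,0,5],0,8.5],
    [[0,0,8],0,8.5],
  ],
)

```text
t: 18.97
ee_pos: [0.5966, 0.2033, 0.139]
eef_rot: [[0.485, 0.874, -0.004], [0.874, -0.485, -0.001], [-0.003, -0.003, -1.0]]
contact_force: [0.5, 0.7, -0.3]
gripper_width: 0.994
```

Emit:
apply_moves(
  increments=[
    [[0,0,4],0,8.5],
    [[-3,-4,6],0,8.5],
    [[-5,-8,6],0,8.5],
    [[-8,-12,6],0,8.5],
    [[-10,-16,6],0,8.5],
    [[-12,-19,6],0,8.5],
    [[-12,-21,6],0,8.5],
    [[-12,-21,6],0,8.5],
    [[-12,-21,6],0,8.5],
  ],
)

```text
t: 19.72
ee_pos: [0.4782, -0.0081, 0.2008]
eef_rot: [[0.489, 0.872, 0.002], [0.872, -0.489, -0.0], [0.001, 0.002, -1.0]]
contact_force: [-0.4, 0.5, -0.1]
gripper_width: 0.992
```

Run:
```python
from h import *
o=ctrl.get_obs();print(o['t'],o['ee_pos'],o['contact_force'],o['joint_vel'].round(2))
c=cap('scene','scene5.png');np.savez('scene5.npz',**c); d=cap('top','top5.png'); np.savez('top5.npz',**d)
A=cv2.resize(c['img'][190:260,265:345,::-1],(400,350),interpolation=2)
B=cv2.resize(d['img'][170:250,135:215,::-1],(400,400),interpolation=2)
cv2.imwrite('pics/f.png',np.hstack([cv2.copyMakeBorder(A,0,50,0,0,0),B]))
```

```text
19.7167 [ 0.4781799  -0.00806008  0.20077212] [-0.39628092  0.51092482 -0.13403584] [ 3.01  1.36 -1.35  0.83 -0.06  0.39]
```

View pics/f.png

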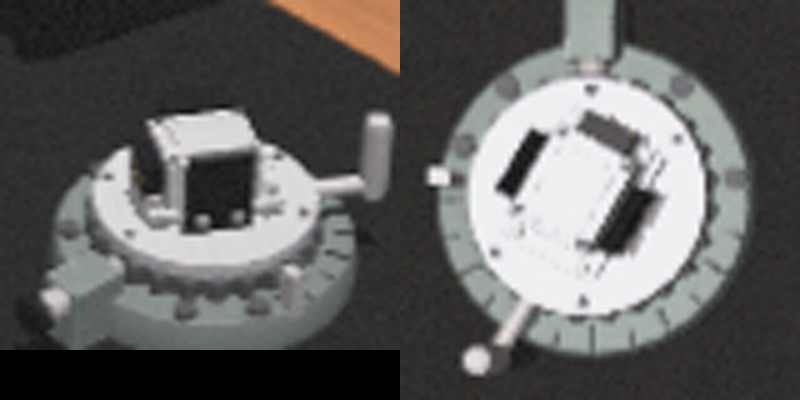

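View pics/top5.png

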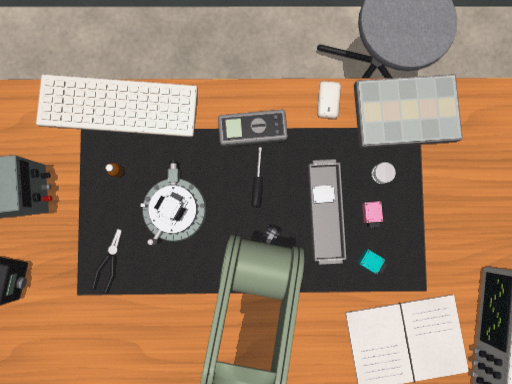

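Run:
```python
from h import *
C=np.array([.5925,.2055]); th=np.radians(-29); X=np.array([np.cos(th),np.sin(th)]); Y=np.array([-X[1],X[0]])
for n in('top5','scene5'):
    a=dict(np.load(n+'.npz')); P=cloud(a); r=P[...,:2]-C; lx=r@X; ly=r@Y
    M=(abs(lx)<.02)&(abs(ly)<.015)&(P[...,2]>.08)&(P[...,2]<.1); q=P[M]
    A=np.c_[q[:,:2]-C,np.ones(len(q))]; k=np.linalg.lstsq(A,q[:,2],rcond=None)[0]; print(n,len(q),q[:,2].mean().round(4),'tilt',k[:2].round(3))
    f=lambda x,y,z:proj(a,[*(C+x*X+y*Y),z])
    J=a['img'][...,::-1].copy(); J=cv2.resize(J,None,fx=8,fy=8,interpolation=2)
    pts=np.array([(f(x,y,.089)+.5)*8-.5 for x,y in((.026,.022),(.026,-.022),(-.026,-.022),(-.026,.022))]).astype(int)
    cv2.polylines(J,[pts.reshape(-1,1,2)],True,(0,0,255),1); m=pts.mean(0).astype(int)
    cv2.imwrite('pics/z%s.png'%n,J[m[1]-200:m[1]+200,m[0]-200:m[0]+200])
cv2.imwrite('pics/zz.png',np.hstack([cv2.imread('pics/ztop5.png'),cv2.imread('pics/zscene5.png')]))
```

```text
top5 202 0.0895 tilt [0.002 0.014]
scene5 97 0.0905 tilt [-0.011  0.023]
```

View pics/zz.png

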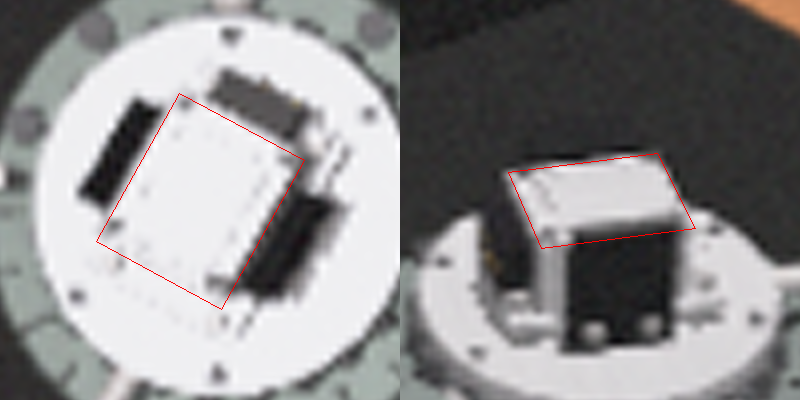

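Emit:
apply_moves(
  increments=[
    [[0,0,0],0,8.5],
    [[0,0,0],0,8.5],
    [[0,0,0],0,8.5],
    [[0,0,0],0,8.5],
  ],
)

```text
t: 20.15
ee_pos: [0.4785, -0.0055, 0.1995]
eef_rot: [[0.484, 0.875, -0.0], [0.875, -0.484, 0.0], [-0.0, -0.0, -1.0]]
contact_force: [-0.4, 0.2, 0.5]
gripper_width: 0.994
```

```bash
python3 -c "
from plant import ctrl
print(ctrl.close_job())"
```

```text
the job is handed in; nothing more can be done
None
```

The module is in the cradle with its connector pointing away from the handle, and the holder is clicked in at 60°. I handed the job in at about 20 s of the 72 s; no verdict came back.

I pinched the handle and turned the holder from its 105° click to 60°. Then I lifted the module out of the tray by its width and set it down on the mat. I regripped it by its two ends, lowered it until the wrist force showed floor contact, let go and withdrew.

What the last checks showed:
- **Swivel:** the handle turned 44.8° in the pictures. With the plunger and home stop giving a base direction near 90°, that puts it in the 60° click. I didn't re-measure the angle after the placing; the handle looks unmoved in the final picture.
- **Module:** the top camera's depth puts the top face at 0.0895 m, against 0.089 m expected. An outline drawn at the intended position agrees to about 1–2 mm.
- **Other things:** in the final top picture the blank and the bystanders look to be in their starting places. I did not measure them. The robot is clear of everything.

Where the measurements disagreed:
- **Camera against gripper:** the top camera and the measured gripper position differed by up to 2 mm for the module on the mat.
- **Tilt:** the two depth fits gave about 0.014 and 0.025 rad, both under the 0.06 rad limit and probably mostly noise.
- **Table outline:** one fit of the table's edge in the scene picture failed. I used the corner pins for the cradle's centre instead, and they matched the top view.

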